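# Index the welding turntable a quarter turn

### The job

Two small indexing turntables stand on the welding bench. Take the one that carries the round pipe flange by its upright handle and turn it a quarter turn anticlockwise (seen from above), until it clicks into its next detent and the handle stands in front of the plunger block. Leave the turntable with the square tube as it is.

Things in the scene. Friction and masses are not known exactly. Their poses are not given: they have to be found in the camera images.
- round_table (a joint): Angle of the turntable with the round pipe flange. Grows anticlockwise from above: 0 is the home detent (start), pi/2 the next detent (goal); hard stops 0.12 rad outside each. A sprung plunger under the disc needs about 3 to 5 N at the handle to leave or enter a detent; within 0.12 rad of one it pulls the disc in. Between detents the disc stays where it is left.
- round_table_handle (a point): Grip point of that turntable's handle, an upright round black post, 20 mm thick, fixed to the disc 82 mm from the axis. The point is on its centre line, 102 mm above the bench, 50 mm above the disc and 25 mm below the post's top. The post may turn in the fingers. Nothing else on the disc is higher than 30 mm above it; the plunger block is lower than the disc.
- round_table_axis (a point): On that turntable's vertical axis, at the disc's top, 52 mm above the bench. Steel disc 196 mm across on a fixed grey base; at its middle a 72 mm round flange with a 42 mm pipe stub, 30 mm high. The plunger block, low and dark, just outside the rim, lies along this point's +x (centre 139 mm out). The handle starts along its -y and must end along its +x.
- square_table (a joint): Angle of the other turntable, alike in build and size, but with a 34 mm square tube on a 52 mm square plate fixed at its middle. It starts in its home detent at 0 and must stay there.

How it is judged:
By the outcome, as a careful person would: the job done as asked, in the order asked, and still so for the second after the job is handed in, with the robot touching nothing.
It also fails if it takes over 32 s, if anything falls off the work surface, if the arm or the gripper's body presses on something with over 40 N, if the wrist force passes 120 N, or if a joint passes its speed limit or range.

### The arm

A 7-joint arm with a two-finger parallel gripper is mounted at the origin on the work surface. World frame = base frame: x ahead of the robot, y to its left, z up, the work surface at z = 0. Lengths are in m, angles in rad, forces in N, time in s.
With the tool pointing down it reaches from about 0.4 to 0.85 m from the base axis. Payload 10.4 kg.
Tool frame: the origin (TCP) lies between the finger pads; the fingertips stand 25 mm ahead of it and the grasp point (between the pads) lies 6 mm ahead of it; x points along the fingers, y is the direction in which the jaws open and shut, and the axes are right-handed (so a half turn about x gives the same grasp; the last joint's range is limited). The gripper opens to 87 mm and grips with 3 to 60 N. Pads are 19 mm wide; open, the fingers measure 117 mm over their backs; the gripper's body (75 mm by 190 mm) begins 51 mm behind the grasp point.
Start: joints at [1.159, 0.332, -0.065, 1.46, 0.022, 1.35, -0.088], TCP at [0.237, -0.578, 0.248] pointing down, gripper open.
Joint ranges: [-2.6, 2.6], [-0.5, 2.12], [-1.47, 1.34], [0.16, 2.42], [-1.27, 4.41], [0.06, 2.06], [-2.6, 2.6]. Speed limits (rad/s): [2.22, 2.22, 2.79, 2.79, 3.14, 3.14, 3.14].

### API

Orientations are given as a unit quaternion [x, y, z, w].
In Python, from bench import r gives the robot as it stands.
- The arm moves only by the shell command python3 -m pendant 'ROWS' [FORCE]. ROWS is JSON, a list of rows, each an object with "translation": the shift along the world's x, y, z in cm, a list of three; "angular": the turn, a rotation vector about the world's x, y, z in degrees, a list of three; "hand": the opening, from -1 (shut) to 1 (fully open). In form: [{"translation": [dx, dy, dz], "angular": [wx, wy, wz], "hand": hand}, ...]. A call has 1 to 20 rows; each row shifts and turns the commanded pose from where the row before left it; what a row does not reach is not made up. A row lasts 1/10 s, in which the tool goes at most 50 mm and 8.59 degrees, less where a joint would pass 70% of its speed; a pose out of reach is approached as far as the arm can. A call is refused whole if a number of a shift passes 5 or a number of a turn 8.59, either way. A call with a gripper value outside its range is refused whole. The fingers move at their own pace and stop on an object; FORCE is the grip in N (left out, the last holds). Time passes only in rows, so rows that do not move let the fingers close. It gives the time, the measured TCP pose, the force and the opening at its end, in the units of the state.
- r.read_state(): the state, without advancing time (a new reading comes with each control period).
- r.camera(name): name is "scene" or "top" or "wrist"; returns the picture (480x640x3 uint8, red, green, blue); there is no depth.
- r.camera_info(name): a dict with "fx", "fy", "cx", "cy" (pixels), "distortion" ([k1, k2, p1, p2, k3] as OpenCV has them; the pictures are not rectified), "rvec" (rotation vector, rad) and "tvec" (3), from world to camera coordinates, as OpenCV has them; the wrist camera has in their place "mount" (4x4, takes a point from camera to tool coordinates, whose origin is the TCP and whose axes are the tool frame's). Camera axes: x right, y down, z forward; pixel columns grow to the right and rows downward; lengths in m; the calibration is good to about 2 mm. A picture is of the moment at which its call begins: read the wrist's pose just before it. camera_info takes no time and is no camera call.
- r.close_job(): hands the job in, once; it reports no verdict.
Trained networks look in the newest picture that a camera, given by its name, has taken for a name from the list of things; names that differ only in an ending like _2 or _b are one class to them, and where a whole thing is asked for, a point or a joint stands for the part that bears it (a point fixed in the world has none). Each returns a list of dicts, best first, with "confidence" (0 to 1); they miss things now and then, are a little off and sometimes report something else, mostly with a low value. They report only what shows in the picture. A call takes as long as a camera call.
- r.find_in(camera, name): "point" ([row, column] in pixels, amid what is visible of it).
- r.mark_of(camera, name): "point" ([row, column] in pixels: a listed point, or the origin of a listed thing).
The state is a dict: "time": time; "joint_positions": joint angles; "joint_vel": joint speeds; "joint_torque": joint torques, N m; "ee_pos": TCP position; "eef_rot": TCP orientation; "ft_force": force on the tool from outside, world axes, zero at the start; "torque": the same for the moment, N m; "width": finger opening in m.
Only numpy, scipy, OpenCV 4.12 (cv2) and the standard library are available. Lean on these libraries where they do the work, as an engineer would, in place of code of your own. Each camera call takes 0.05 s, during which the arm holds its last target.

## Working session

There is one attempt and no reset: what is moved stays moved. The work goes in short steps, Python scripts to look and compute and a shell command to move; the robot and the scene stay as the last step left them, time stands still between calls to the robot, and variables do not carry over. Pictures are saved under pics/ and viewed, and the job is handed in when it is done.

```bash
mkdir -p pics; ls
python3 - <<'E'
from bench import r
import cv2
s=r.read_state();print(s['time'],s['ee_pos'],s['eef_rot'],s['width'])
for c in ['scene','top']:
    im=r.camera(c);cv2.imwrite(f'pics/{c}0.png',im[:,:,::-1])
    i=r.camera_info(c);print({k:(v.tolist() if hasattr(v,'tolist') else v) for k,v in i.items()})
    for n in ['round_table_handle','round_table_axis']:
        print(c,n,r.mark_of(c,n))
print(r.camera_info('wrist'))
E
```

```text
pics
0.0 [ 0.2367756  -0.57799758  0.24673531] [-0.69365845 -0.13711777  0.69391464 -0.13608507] 0.08703512264401307
{'fx': 552.4235943343185, 'fy': 552.4235943343185, 'cx': 329.5833872006853, 'cy': 244.1162677606801, 'distortion': [-0.1016641198031418, 0.0, 0.0, 0.0, 0.0], 'rvec': [2.104828944858529, 1.6362466864068645, -0.469592217959865], 'tvec': [-0.1017583905487697, -0.41149513993867975, 1.3531612230803727]}
scene round_table_handle [{'point': [276.6, 226.8], 'confidence': 0.6}]
scene round_table_axis [{'point': [277.6, 228.0], 'confidence': 0.74}]
{'fx': 592.9034048693279, 'fy': 592.9034048693279, 'cx': 323.5299507725096, 'cy': 245.3120323454975, 'distortion': [-0.17419977395158862, 0.0, 0.0, 0.0, 0.0], 'rvec': [1.9926954127434815, -2.2084642784513564, 0.2662707482787488], 'tvec': [0.010241984417180954, 0.5568545743624838, 0.904530033171073]}
top round_table_handle [{'point': [214.9, 429.2], 'confidence': 0.96}]
top round_table_axis []
{'fx': 332.82121054188906, 'fy': 332.82121054188906, 'cx': 323.6524131078908, 'cy': 246.02004826384027, 'distortion': array([-0.04997404,  0.        ,  0.        ,  0.        ,  0.        ]), 'mount': array([[ 9.11692311e-04, -2.42778646e-01,  9.70081284e-01,
        -1.37448708e-01],
       [ 9.99999208e-01,  1.06345144e-03, -6.73663432e-04,
         8.48200572e-04],
       [-8.68083242e-04,  9.70081130e-01,  2.42779423e-01,
        -6.61310898e-02],
       [ 0.00000000e+00,  0.00000000e+00,  0.00000000e+00,
         1.00000000e+00]])}
```

View pics/scene0.png

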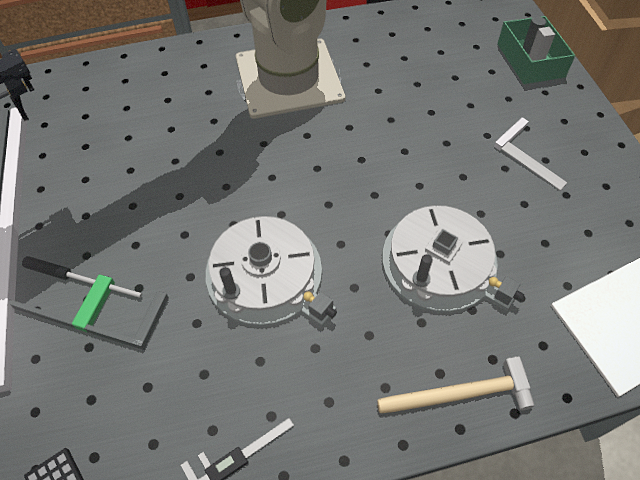

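View pics/top0.png

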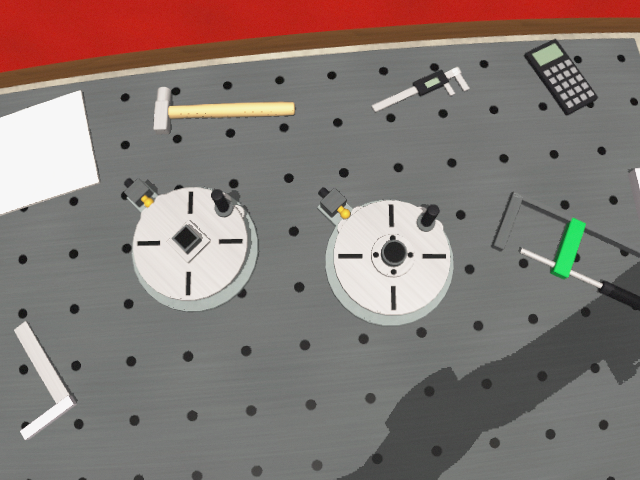

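The scene view shows the round table with its flange top near (col 260, row 247), the handle near (227, 277) and the plunger block near (320, 310). In the top view the flange is near (394, 251), the handle runs from (432, 212) to (426, 226), and the block is near (333, 203). The network's axis hit in the scene view sits on the handle, so I reject it.

```bash
cat > h.py <<'E'
import numpy as np,cv2
from bench import r
from scipy.optimize import least_squares
def cam(c):
    i=r.camera_info(c);K=np.array([[i['fx'],0,i['cx']],[0,i['fy'],i['cy']],[0,0,1]]);D=np.array(i['distortion'])
    return K,D,np.array(i['rvec'],float),np.array(i['tvec'],float)
def rays(c,uv):
    K,D,rv,t=cam(c);R=cv2.Rodrigues(rv)[0]
    n=cv2.undistortPoints(np.array(uv,float).reshape(-1,1,2),K,D).reshape(-1,2)
    return -R.T@t,np.c_[n,np.ones(len(n))]@R
def onz(c,uv,z):
    o,d=rays(c,uv);return o+d*((z-o[2])/d[:,2])[:,None]
def proj(c,P):
    K,D,rv,t=cam(c);return cv2.projectPoints(np.array(P,float).reshape(-1,1,3),rv,t,K,D)[0].reshape(-1,2)
def tri(obs):
    f=lambda X:np.concatenate([proj(c,X)[0]-uv for c,uv in obs])
    s=least_squares(f,[.6,-.1,.1]);return s.x,s.fun
E
python3 - <<'E'
from h import *
P,e=tri([('scene',(226.8,276.6)),('top',(429.2,214.9))]);print('handle',P,e)
print('handle top',tri([('scene',(225.5,270)),('top',(432.5,211))]))
print('flange top',tri([('scene',(260,248)),('top',(394,252))]))
print('block',tri([('scene',(320,306)),('top',(333,202))]))
for c,cen in [('scene',(260,262)),('top',(392,257))]:
    im=cv2.imread(f'pics/{c}0.png');g=im.min(2)
    m=(g>(170)).astype(np.uint8)
    n,l,st,ce=cv2.connectedComponentsWithStats(m)
    k=[j for j in range(1,n) if st[j,4]>3000 and abs(ce[j]-cen).max()<25];print(c,[(st[j].tolist(),ce[j]) for j in k])
    if k:
        cn=max(cv2.findContours((l==k[0]).astype(np.uint8),0,1)[0],key=len)
        h=cv2.convexHull(cn).reshape(-1,2)
        W=onz(c,h,.052)[:,:2]
        s=least_squares(lambda p:np.hypot(*(W-p[:2]).T)-p[2],[*W.mean(0),.1],loss='soft_l1',f_scale=.001);print('disc',s.x)
E
```

```text
handle [ 0.57807116 -0.2207044   0.10483072] [1.0298713  0.02341422 0.96983967 0.02455383]
handle top (array([ 0.57777976, -0.22059863,  0.12747796]), array([0.20501252, 0.00514587, 0.19258685, 0.00448731]))
flange top (array([ 0.52662338, -0.15674133,  0.0911486 ]), array([-1.18365531e-02,  3.30310821e-05, -1.05645788e-02, -5.31789553e-04]))
block (array([ 0.63735689, -0.07307361,  0.03351602]), array([ 0.67632027, -0.03624874,  0.64939036,  0.05751103]))
scene [([206, 216, 116, 92, 6478], array([264.7091695 , 261.59416487]))]
disc [ 0.53721625 -0.15909419  0.10589849]
top [([318, 200, 135, 125, 10999], array([387.71942904, 263.01554687]))]
disc [ 0.52255188 -0.15298982  0.10686166]
```

Run:
```python
from h import *
for c,cen in [('scene',(260,262)),('top',(392,257))]:
    im=cv2.imread(f'pics/{c}0.png');hsv=cv2.cvtColor(im,cv2.COLOR_BGR2HSV)
    for q in ([(275,235)] if c=='scene' else [(360,240)]):
        print(c,'disc',im[q[1],q[0]])
    b=im.astype(int);m=((b[...,2]-b[...,0]>-3)&(b.min(2)>150)).astype(np.uint8)
    m=cv2.morphologyEx(m,cv2.MORPH_OPEN,np.ones((3,3)))
    n,l,st,ce=cv2.connectedComponentsWithStats(m)
    k=[j for j in range(1,n) if st[j,4]>3000 and abs(ce[j]-cen).max()<25];print(c,[(st[j].tolist(),ce[j]) for j in k])
    if k:
        cn=max(cv2.findContours((l==k[0]).astype(np.uint8),0,1)[0],key=len)
        W=onz(c,cn.reshape(-1,2),.052)[:,:2]
        s=least_squares(lambda p:np.hypot(*(W-p[:2]).T)-p[2],[*W.mean(0),.1],loss='cauchy',f_scale=.001);print('disc',s.x)
C=np.array([.5266,-.1567])
for c in['scene','top']:
    im=cv2.imread(f'pics/{c}0.png')
    a=np.linspace(0,2*np.pi,90);
    for u in proj(c,np.c_[C[0]+.098*np.cos(a),C[1]+.098*np.sin(a),0*a+.052]): cv2.circle(im,tuple(int(x) for x in u),0,(0,0,255),-1)
    for th in (-.915,.655):
        for u in proj(c,[[C[0]+.082*np.cos(th),C[1]+.082*np.sin(th),z] for z in(.052,.102,.127)]): cv2.circle(im,tuple(int(x) for x in u),1,(0,255,0),-1)
    x,y=(180,190) if c=='scene' else (300,170)
    cv2.imwrite(f'pics/ov_{c}.png',cv2.resize(im[y:y+170,x:x+180],None,fx=3,fy=3))
a=cv2.imread('pics/ov_scene.png');b=cv2.imread('pics/ov_top.png');cv2.imwrite('pics/ov.png',cv2.resize(np.hstack([a,b]),(800,378)))
```

```text
scene disc [210 213 214]
scene [([208, 216, 106, 92, 6147], array([263.16463315, 260.35562063]))]
disc [ 0.52667707 -0.15956686  0.09690385]
top disc [225 229 234]
top [([326, 200, 128, 125, 10874], array([388.30154497, 262.93268347]))]
disc [ 0.52176393 -0.15332727  0.10528032]
```

View pics/ov.png

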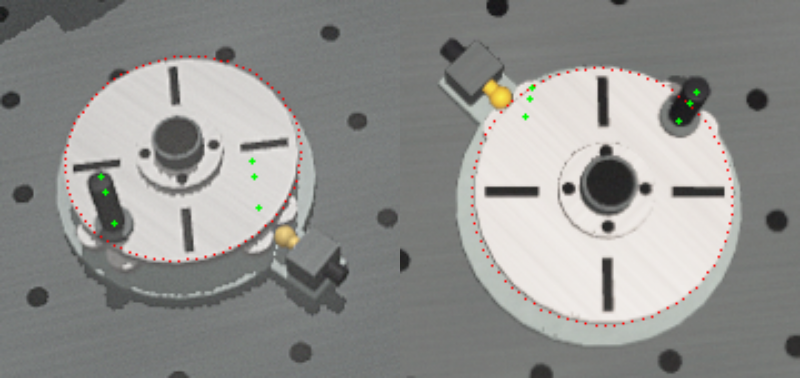

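Run:
```python
from h import *
from scipy.spatial.transform import Rotation as Ro
s=r.read_state();R=Ro.from_quat(s['eef_rot']).as_matrix();print(R,s['ft_force'])
print('jaw deg',np.degrees(np.arctan2(R[1,1],R[0,1])), 'start base yaw',np.degrees(np.arctan2(s['ee_pos'][1],s['ee_pos'][0])))
print(np.array([.578,-.2215])-s['ee_pos'][:2])
```

```text
[[-2.04392219e-04  3.79045823e-01 -9.25377881e-01]
 [ 4.22398266e-04 -9.25377785e-01 -3.79045877e-01]
 [-9.99999890e-01 -4.68352040e-04  2.90317202e-05]] [ 0.27774804  0.83651807 -0.68985617]
jaw deg -67.7254061474229 start base yaw -67.72533469757933
[0.34113543 0.35676368]
```

```bash
python3 -m pendant '[{"translation":[1.4,1.5,0],"angular":[0,0,-4],"hand":1},{"translation":[2.4,2.5,0],"angular":[0,0,-5],"hand":1},{"translation":[2.4,2.5,0],"angular":[0,0,-5],"hand":1},{"translation":[2.4,2.5,0],"angular":[0,0,-5],"hand":1},{"translation":[2.4,2.5,0],"angular":[0,0,-5],"hand":1},{"translation":[2.4,2.5,0],"angular":[0,0,-5],"hand":1},{"translation":[2.4,2.5,0],"angular":[0,0,-5],"hand":1},{"translation":[2.4,2.5,0],"angular":[0,0,-5],"hand":1},{"translation":[2.4,2.5,0],"angular":[0,0,-5],"hand":1},{"translation":[2.4,2.5,0],"angular":[0,0,-5],"hand":1},{"translation":[2.4,2.5,0],"angular":[0,0,-5],"hand":1},{"translation":[2.4,2.5,0],"angular":[0,0,-5],"hand":1},{"translation":[2.4,2.5,0],"angular":[0,0,-5],"hand":1},{"translation":[2.4,2.5,0],"angular":[0,0,-5],"hand":1},{"translation":[1.5,1.7,0],"angular":[0,0,-5],"hand":1},{"translation":[0,0,0],"angular":[0,0,0],"hand":1},{"translation":[0,0,0],"angular":[0,0,0],"hand":1}]' 30
python3 - <<'E'
from h import *
from scipy.spatial.transform import Rotation as Ro
s=r.read_state();R=Ro.from_quat(s['eef_rot']).as_matrix()
print(s['time'],s['ee_pos'],'jaw',np.degrees(np.arctan2(R[1,1],R[0,1])),R[:,0],s['joint_positions'],s['ft_force'])
im=r.camera('wrist');cv2.imwrite('pics/w1.png',im[:,:,::-1])
print(r.mark_of('wrist','round_table_handle'),r.mark_of('wrist','round_table_axis'))
i=r.camera_info('wrist');M=np.array(i['mount']);K=np.array([[i['fx'],0,i['cx']],[0,i['fy'],i['cy']],[0,0,1]])
T=np.eye(4);T[:3,:3]=R;T[:3,3]=s['ee_pos'];W=np.linalg.inv(T@M)
p=np.array([[.5266,-.158,.082],[.578,-.2207,.127],[.578,-.2207,.102],[.578,-.2207,.052]])
print(cv2.projectPoints(p,cv2.Rodrigues(W[:3,:3])[0],W[:3,3],K,i['distortion'])[0].reshape(-1,2))
E
```

```text
time: 2.0
ee_pos: [0.5779, -0.2214, 0.2474]
eef_rot: [-0.636, 0.308, 0.637, 0.308]
ft_force: [-0.3, -1.1, -0.1]
width: 0.087
2.0 [ 0.57787541 -0.22135702  0.24737299] jaw -141.61083982003333 [-5.37190846e-04 -2.83558844e-04 -9.99999816e-01] [ 0.45567509  0.32763129 -0.20830488  1.47065054  0.06866611  1.35086277
 -2.22845145] [-0.29760594 -1.085524   -0.12037014]
[{'point': [237.0, 322.7], 'confidence': 0.82}] [{'point': [305.4, 324.4], 'confidence': 0.69}]
[[324.28931905 316.58739977]
 [322.90393235 249.00328891]
 [322.9351274  241.79229937]
 [322.98419712 230.46554874]]
```

View pics/w1.png

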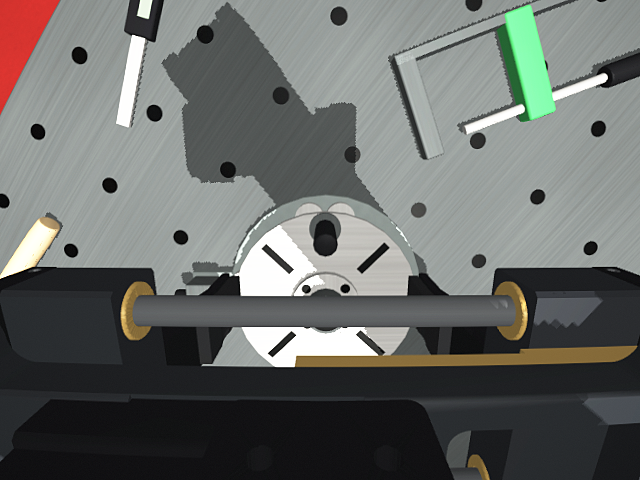

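The wrist view shows the post centred between the open fingers, with its top near (325, 243). The network puts the grip point at (323, 237), within about 3 mm of the triangulated position and off only in the radial direction. I'll go down and grip.

```bash
python3 -m pendant '[{"translation":[0.1,-0.1,-2],"angular":[0,0,0],"hand":1},{"translation":[0,0,-3],"angular":[0,0,0],"hand":1},{"translation":[0,0,-3],"angular":[0,0,0],"hand":1},{"translation":[0,0,-2.5],"angular":[0,0,0],"hand":1},{"translation":[0,0,-2],"angular":[0,0,0],"hand":1},{"translation":[0,0,-1.3],"angular":[0,0,0],"hand":1},{"translation":[0,0,0],"angular":[0,0,0],"hand":1},{"translation":[0,0,0],"angular":[0,0,0],"hand":-1},{"translation":[0,0,0],"angular":[0,0,0],"hand":-1},{"translation":[0,0,0],"angular":[0,0,0],"hand":-1},{"translation":[0,0,0],"angular":[0,0,0],"hand":-1},{"translation":[0,0,0],"angular":[0,0,0],"hand":-1},{"translation":[0,0,0],"angular":[0,0,0],"hand":-1},{"translation":[0,0,0],"angular":[0,0,0],"hand":-1},{"translation":[0,0,0],"angular":[0,0,0],"hand":-1}]' 30
python3 - <<'E'
from h import *
print(r.read_state()['ee_pos'],r.read_state()['joint_positions'])
im=r.camera('scene');t=r.camera('top')
cv2.imwrite('pics/g.png',np.hstack([cv2.resize(im[170:350,160:360,::-1],(400,360)),cv2.resize(t[140:320,300:500,::-1],(400,360))]))
# arc rows
C=np.array([.5268,-.1582]);p=np.array(r.read_state()['ee_pos'][:2]);v=p-C;print(np.hypot(*v),np.degrees(np.arctan2(v[1],v[0])))
E
```

```text
time: 3.65
ee_pos: [0.5789, -0.2224, 0.1096]
eef_rot: [-0.636, 0.308, 0.636, 0.308]
ft_force: [-1.0, -0.2, 0.1]
width: 0.0311
[ 0.57894416 -0.22235574  0.10956145] [ 0.45378605  0.43771537 -0.2039623   1.62246567  0.09699679  1.09139105
 -2.24977042]
0.08268347656326049 -50.92085366234019
```

View pics/g.png

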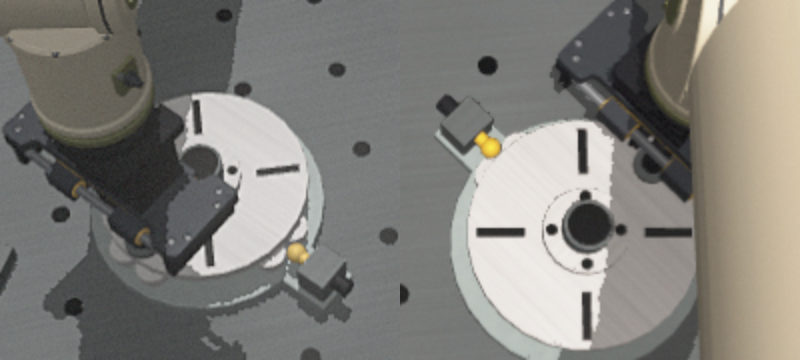

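The post is between the jaws in both views. The fingers are still closing, with the width at 31 mm.

```bash
python3 -m pendant '[{"translation":[0,0,0],"angular":[0,0,0],"hand":-1},{"translation":[0,0,0],"angular":[0,0,0],"hand":-1},{"translation":[0,0,0],"angular":[0,0,0],"hand":-1},{"translation":[0,0,0],"angular":[0,0,0],"hand":-1},{"translation":[0,0,0],"angular":[0,0,0],"hand":-1},{"translation":[0,0,0],"angular":[0,0,0],"hand":-1}]' 30
python3 - <<'E'
from h import *
p=np.array(r.read_state()['ee_pos'][:2]);th0=np.radians(-51.3);C=np.array([.5268,-.1582])
q=lambda d:.082*np.array([np.cos(th0+np.radians(d)),np.sin(th0+np.radians(d))])
A=[q(6*i) for i in range(16)]
for i in range(15): print(i+1,np.round((A[i+1]-A[i])*100,2))
print(C+A[-1])
E
```

```text
time: 4.35
ee_pos: [0.5789, -0.2224, 0.1096]
eef_rot: [-0.636, 0.309, 0.636, 0.308]
ft_force: [-0.6, -0.5, -0.6]
width: 0.0191
1 [0.64 0.57]
2 [0.58 0.63]
3 [0.51 0.69]
4 [0.43 0.74]
5 [0.35 0.78]
6 [0.27 0.81]
7 [0.18 0.84]
8 [0.09 0.85]
9 [0.   0.86]
10 [-0.09  0.85]
11 [-0.17  0.84]
12 [-0.26  0.82]
13 [-0.34  0.79]
14 [-0.43  0.75]
15 [-0.5  0.7]
[ 0.59079529 -0.1069301 ]
```

```bash
python3 -m pendant '[{"translation":[0.64,0.57,0],"angular":[0,0,6],"hand":-1},{"translation":[0.58,0.63,0],"angular":[0,0,6],"hand":-1},{"translation":[0.51,0.69,0],"angular":[0,0,6],"hand":-1},{"translation":[0.43,0.74,0],"angular":[0,0,6],"hand":-1},{"translation":[0.35,0.78,0],"angular":[0,0,6],"hand":-1},{"translation":[0.27,0.81,0],"angular":[0,0,6],"hand":-1},{"translation":[0.18,0.84,0],"angular":[0,0,6],"hand":-1},{"translation":[0,0,0],"angular":[0,0,0],"hand":-1}]'
python3 - <<'E'
from h import *
s=r.read_state();v=np.array(s['ee_pos'][:2])-[.5268,-.1582];print(np.hypot(*v),np.degrees(np.arctan2(v[1],v[0])))
t=r.camera('top');cv2.imwrite('pics/m.png',cv2.resize(t[140:320,300:500,::-1],(400,360)))
E
```

```text
time: 5.15
ee_pos: [0.6078, -0.1702, 0.1095]
eef_rot: [-0.704, 0.058, 0.706, 0.058]
ft_force: [-6.2, -0.6, 3.0]
width: 0.019
0.08185489191916216 -8.455843409470521
```

View pics/m.png

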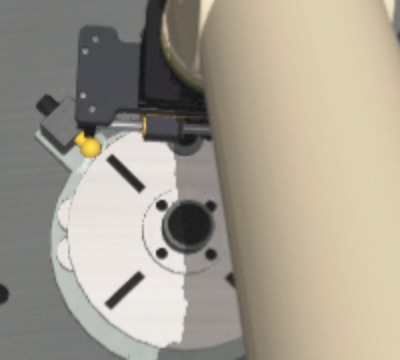

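The disc has turned about 42°, since its slots now lie diagonally, and the forces are small. I'll continue along the arc, slightly further in.

```bash
python3 -m pendant '[{"translation":[0.04,0.85,0],"angular":[0,0,6],"hand":-1},{"translation":[-0.05,0.86,0],"angular":[0,0,6],"hand":-1},{"translation":[-0.09,0.85,0],"angular":[0,0,6],"hand":-1},{"translation":[-0.17,0.84,0],"angular":[0,0,6],"hand":-1},{"translation":[-0.26,0.82,0],"angular":[0,0,6],"hand":-1},{"translation":[-0.34,0.79,0],"angular":[0,0,6],"hand":-1},{"translation":[-0.43,0.75,0],"angular":[0,0,6],"hand":-1},{"translation":[-0.5,0.7,0],"angular":[0,0,6],"hand":-1},{"translation":[0,0,0],"angular":[0,0,0],"hand":-1},{"translation":[0,0,0],"angular":[0,0,0],"hand":-1}]'
python3 - <<'E'
from h import *
s=r.read_state();v=np.array(s['ee_pos'][:2])-[.5268,-.1582];print(np.hypot(*v),np.degrees(np.arctan2(v[1],v[0])))
t=r.camera('top');im=r.camera('scene')
cv2.imwrite('pics/e.png',np.hstack([cv2.resize(im[170:350,160:360,::-1],(400,360)),cv2.resize(t[140:320,300:500,::-1],(400,360))]))
E
```

```text
time: 6.2
ee_pos: [0.5899, -0.1079, 0.1095]
eef_rot: [-0.668, -0.231, 0.669, -0.232]
ft_force: [-4.7, -2.9, 2.2]
width: 0.0191
0.08066823187512455 38.55052727061456
```

View pics/e.png

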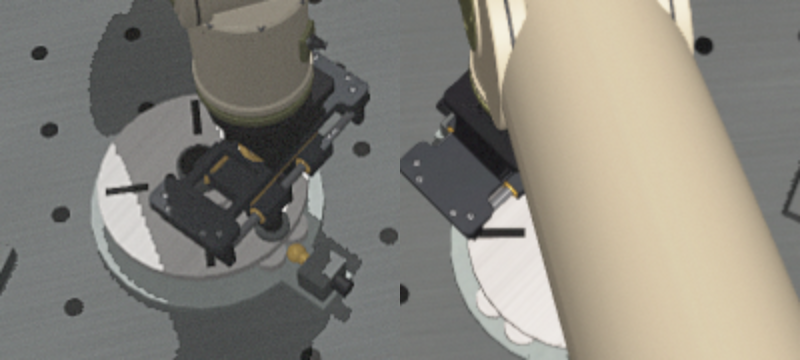

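The slots are back on their original lines and the handle stands at the block, so I'll release and lift.

```bash
python3 -m pendant '[{"translation":[0,0,0],"angular":[0,0,0],"hand":1},{"translation":[0,0,0],"angular":[0,0,0],"hand":1},{"translation":[0,0,0],"angular":[0,0,0],"hand":1},{"translation":[0,0,0],"angular":[0,0,0],"hand":1},{"translation":[0,0,0],"angular":[0,0,0],"hand":1},{"translation":[0,0,0],"angular":[0,0,0],"hand":1},{"translation":[0,0,0],"angular":[0,0,0],"hand":1},{"translation":[0,0,0],"angular":[0,0,0],"hand":1},{"translation":[0,0,0],"angular":[0,0,0],"hand":1},{"translation":[0,0,0],"angular":[0,0,0],"hand":1},{"translation":[0,0,0],"angular":[0,0,0],"hand":1},{"translation":[0,0,0],"angular":[0,0,0],"hand":1}]'
python3 -m pendant '[{"translation":[0,0,1],"angular":[0,0,0],"hand":1},{"translation":[0,0,2],"angular":[0,0,0],"hand":1},{"translation":[0,0,3],"angular":[0,0,0],"hand":1},{"translation":[0,0,3],"angular":[0,0,0],"hand":1},{"translation":[0,0,3],"angular":[0,0,0],"hand":1},{"translation":[0,0,3],"angular":[0,0,0],"hand":1},{"translation":[-1,-3,2],"angular":[0,0,0],"hand":1},{"translation":[-2,-4,0],"angular":[0,0,0],"hand":1},{"translation":[-2,-4,0],"angular":[0,0,0],"hand":1},{"translation":[-2,-4,0],"angular":[0,0,0],"hand":1},{"translation":[-2,-4,0],"angular":[0,0,0],"hand":1},{"translation":[-2,-4,0],"angular":[0,0,0],"hand":1},{"translation":[-2,-4,0],"angular":[0,0,0],"hand":1},{"translation":[-2,-4,0],"angular":[0,0,0],"hand":1},{"translation":[-1,-2,0],"angular":[0,0,0],"hand":1},{"translation":[0,0,0],"angular":[0,0,0],"hand":1},{"translation":[0,0,0],"angular":[0,0,0],"hand":1}]'
python3 - <<'E'
from h import *
for c in['scene','top']:
    cv2.imwrite(f'pics/f_{c}.png',r.camera(c)[:,:,::-1]); print(c,r.mark_of(c,'round_table_handle'))
a=cv2.imread('pics/f_scene.png');b=cv2.imread('pics/f_top.png')
cv2.imwrite('pics/f.png',np.hstack([cv2.resize(x,(400,300)) for x in(a,b)]))
cv2.imwrite('pics/fz.png',np.hstack([cv2.resize(a[170:350,160:360],(400,360)),cv2.resize(b[140:320,300:500],(400,360))]))
E
```

```text
time: 7.5
ee_pos: [0.5905, -0.1072, 0.1096]
eef_rot: [0.668, 0.232, -0.668, 0.232]
ft_force: [0.3, -0.4, -0.5]
width: 0.0871
time: 9.2
ee_pos: [0.4306, -0.437, 0.2801]
eef_rot: [0.668, 0.232, -0.668, 0.232]
ft_force: [0.1, 0.4, -0.7]
width: 0.0873
scene [{'point': [269.7, 294.5], 'confidence': 0.78}]
top [{'point': [216.8, 360.1], 'confidence': 0.64}]
```

View pics/f.png

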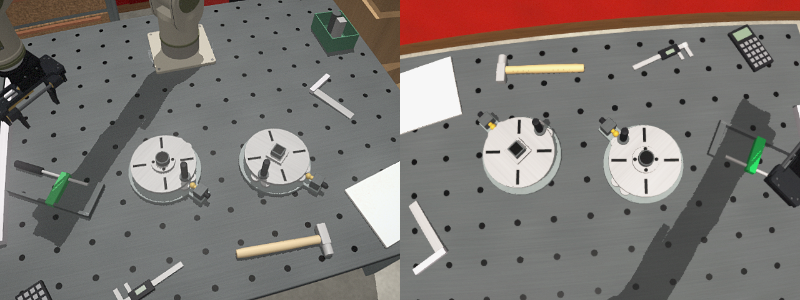

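View pics/fz.png

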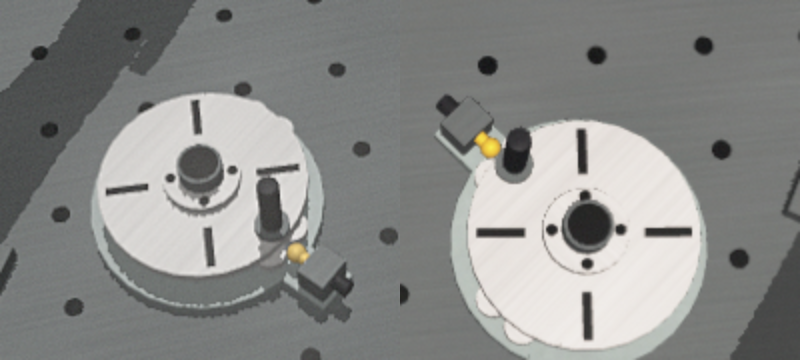

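The handle now stands in front of the plunger block and the slots match the starting picture. I'll check both tables numerically on the saved pictures.

Run:
```python
from h import *
P,e=tri([('scene',(294.5,269.7)),('top',(360.1,216.8))]);v=P[:2]-[.5268,-.1582];print(P,np.hypot(*v),np.degrees(np.arctan2(v[1],v[0])))
for c,roi,rr in [('scene',(380,200,140,120),(245,225,40,60)),('top',(110,170,150,145),(335,225,60,90))]:
    a=cv2.imread(f'pics/{c}0.png',0).astype(int);b=cv2.imread(f'pics/f_{c}.png',0).astype(int)
    for x,y,w,h in(roi,rr):
        d=abs(a-b)[y:y+h,x:x+w];print(c,d.mean(),(d>30).sum())
```

```text
[ 0.58847948 -0.1080193   0.09740125] 0.07951390080868473 39.13083985870825
scene 2.0445238095238096 0
scene 3.7775 23
top 0.9909425287356322 0
top 6.637407407407407 321
```

```bash
python3 -c "
from bench import r
r.close_job();print(r.read_state()['time'])"
```

```text
the job is handed in; nothing more can be done
the job is handed in; nothing more can be done
```

I gripped the round-flange turntable's handle, turned it a quarter turn anticlockwise, let go and backed the arm clear. I handed the job in at about 9.4 s of robot time.

- **Handle position:** the last pictures put the handle at about 39° in world axes, against about -51° at the start. That is a turn of about 90°, and the handle stands in front of the plunger block. The slots in the disc look back on their starting lines, as a seated detent should leave them. I had no direct reading of the click.
- **Square-tube table:** its picture region shows no pixel changed by more than 30 grey levels, so it did not move.
- **Forces:** the wrist readings I saw stayed at about 7 N or less. They were close to zero after release, with the gripper open and touching nothing.

**Checks that disagreed:**
- The network's first axis hit in the scene picture was on the handle, so I did not use it. I took the axis from the flange instead.
- The flange top measured 91 mm high, against 82 mm by the sizes given.
- The last handle fix came out about 2.5 mm short in radius and 5 mm low.
- A patch of the round table in the top picture still showed 321 changed pixels. I put this down to the handle and shadows, but did not check it further.

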